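Set the length stop of the cut-off rail

ROBOT

A 6-joint arm with a two-finger parallel gripper is mounted at the origin on the work surface. World frame = base frame: x ahead of the robot, y to its left, z up, the work surface at z = 0. Lengths are in m, angles in rad, forces in N, time in s.
With the tool pointing down it reaches from about 0.3 to 0.775 m from the base axis. Payload 14.6 kg.
Tool frame: the origin (TCP) lies midway between the tips of the shut fingers; the grasp point (between the pads) lies 19 mm behind it; z points along the fingers, y is the line along which they close (so a half turn about z gives the same grasp; the last joint's range is limited). The gripper opens to 94 mm and grips with 3 to 60 N. Pads are 16 mm wide; open, the fingers measure 119 mm over their backs; the gripper's body (75 mm by 177 mm) begins 78 mm behind the grasp point.
Start: joints at [1.13, 0.3, 1.521, -0, 1.321, -0.067], TCP at [0.201, 0.512, 0.205] pointing down, gripper open.
Joint ranges: [-3.03, 3.03], [-0.79, 2.21], [0.23, 2.52], [-1.04, 4.18], [0, 3.07], [-2.55, 2.55]. Speed limits (rad/s): [2.22, 2.22, 2.57, 3.14, 3.14, 3.14].

INTERFACE

Orientations are given as [roll, pitch, yaw] about the fixed x, y, z axes, in that order (R = Rz(yaw) Ry(pitch) Rx(roll)).
In Python, from station import telemetry, optics, ctrl gives the robot as it stands.
- The arm moves only by the tool carry_out, never from a script. Its argument "plan" is a list that holds one entry, the list of rows, each a list of 7 numbers: the shift along the tool's x, y, z in mm, then the turn, a rotation vector about the tool's x, y, z in rad, then the finger opening in mm, from 0 to 94. A call has 1 to 20 rows; each row shifts and turns the commanded pose from where the row before left it, along the tool's axes as they then stand; what a row does not reach is not made up. A row lasts 1/12 s, in which the tool goes at most 41.7 mm and 7.16 degrees, less where a joint would pass 70% of its speed; a pose out of reach is approached as far as the arm can. A call with a gripper value outside its range is refused whole. The fingers move at their own pace and stop on an object; "squeeze" is the grip in N (left out, the last holds). Time passes only in rows, so rows that do not move let the fingers close. It gives the time, the measured TCP pose, the force, the opening and the grip force at its end, in the units of the state.
- telemetry.get_obs(): the state, without advancing time (a new reading comes with each control period).
- optics.camera(name): name is "scene" or "top"; returns a dict with "pixels" (400x640x3 uint8, red, green, blue), "intrinsics" (3x3 intrinsics, pixels), "dist_coeffs" ([k1, k2, p1, p2, k3] as OpenCV has them; the pictures are not rectified), "origin" and "rotation" of the camera in the world. Camera axes: x right, y down, z forward; pixel columns grow to the right and rows downward; lengths in m; the calibration is good to about 2 mm. A picture is of the moment at which its call begins. There is no depth.
- ctrl.hand_in(): hands the job in; it is judged then, once.
The state is a dict: "time_s": time; "qpos": joint angles; "joint_vel": joint speeds; "tau": joint torques, N m; "ee_pos": TCP position; "eef_rot": TCP orientation; "force": force on the tool from outside, world axes, zero at the start; "moment": the same for the moment, N m; "grip_width": finger opening in m; "grip_force": force on a finger pad.
Only numpy, scipy, OpenCV 4.12 (cv2) and the standard library are available. Lean on these libraries where they do the work, as an engineer would, in place of code of your own. Each camera call takes 0.05 s, during which the arm holds its last target. There are 200 camera calls.

TASK

The carriage of the cut-off rail has to stand at the marked stop, the block that carries a round disc on a short post, so that the next pieces are cut to that length. With the fingertips, press the rubber pad in the middle of the carriage down to free its brake and, keeping it pressed, push the carriage along the rail until it is right up against that stop; then let go so that the pad springs back up. Do not force the carriage along with its brake on, do not pick anything up, and leave everything else on the bench where it is.

Things in the scene. Friction and masses are not known exactly. Their poses are not given: they have to be found in the camera images.
- rail: fixed aluminium rail, 500 mm long, foot 80 mm wide, top face 34 mm above the table; origin on the table under its middle; y axis along the rail, z up. At its -y end, 255 to 340 mm from the origin, stands a grey shear head 110 mm tall, its handle reaching to 465 mm and 130 mm height
- carriage_mid (a point): on the carriage: centre of the pad's top face when up, 58 mm above the table; does not sink with the pad; axes as the rail's. The dark steel carriage is 80 mm along the rail, 70 mm across; at each end a cheek 12 mm thick rises 10 mm above the pad; the gap between the cheeks is 56 mm, open across the rail. The black ribbed pad in it is 48 mm along the rail, 56 mm across
- carriage (a joint): position of the carriage along the rail in m, along the rail's +y, 0 at the rail's middle. With the pad up a spring brake holds it against about 15 N along the rail; with the pad pressed it slides with about 1 N
- pad (a joint): how far the pad is pressed, in rad: it tips about its edge on the rail's -x side, 30 mm from its middle. Between -0.04 and -0.02 when up (brake on); the brake is free from 0.02 on (middle down 1.5 mm); 0.17 at the bottom (middle down 6 mm). Pressing at its middle takes about 6 to 13 N. It springs back by itself
- stop_marked: the marked stop: fixed aluminium block 70 mm across and 30 mm along the rail, top 67 mm above the table, with a steel disc 34 mm across on a post, disc top 92 mm above the table; origin at table height under its centre, axes as the rail's. On either side of the carriage. The carriage touches it when carriage_mid is 55 mm from this origin horizontally
- stop_plain: the other stop, on the other side of the carriage: the same block without post and disc; origin likewise
- coupling: loose bystander: steel conduit coupling, a tube 34 mm across and 45 mm tall, standing; origin under its centre
- screwdriver: loose bystander: screwdriver lying on the table; origin under it
- junction_box: loose bystander: grey open junction box 85 x 85 x 45 mm; origin under its centre
- tape_roll: loose bystander: black roll of tape 66 mm across, 19 mm tall, lying flat; origin under its centre
- jar: loose bystander: closed jar 56 mm across, 70 mm tall; origin under its centre
- rail_offcut: loose bystander: offcut of steel mounting rail, 110 x 27 x 8 mm, lying flat; origin under its centre
- wrench: loose bystander: wrench lying on the table; origin under it

How it is judged:
By the outcome, as a careful person would: the job done as asked, in the order asked, and still so for the second after the job is handed in, with the robot touching nothing.
It also fails if it takes over 35 s, if anything falls off the work surface, if the arm or the gripper's body presses on something with over 40 N, if the wrist force passes 120 N, or if a joint passes its speed limit or range.

## Working session

There is one attempt and no reset: what is moved stays moved. The work goes in short steps, Python scripts to look and compute and a tool call to move; the robot and the scene stay as the last step left them, time stands still between calls to the robot, and variables do not carry over. Pictures are saved under pics/ and viewed, at most 10 in all, crops included, and the job is handed in when it is done.

Besides the shell and the picture viewer there is one more tool, called after "Call:" as a command line: name --argument value ..., lists and objects as JSON in quotes. carry_out: Moves the arm, as the interface text tells. Its arguments: {"type":"object","properties":{"plan":{"type":"array","items":{"type":"array","items":{"type":"array","items":{"type":"number"}}}},"squeeze":{"type":"number"}},"required":["plan"]}

```bash
mkdir -p pics
cat > h.py <<'E'
import numpy as np, cv2
from station import telemetry, optics, ctrl
def shot(n,f):
    c=optics.camera(n); cv2.imwrite('pics/'+f,cv2.cvtColor(c['pixels'],cv2.COLOR_RGB2BGR)); return c
def pt(c,uv,z):
    uv=np.array(uv,float).reshape(-1,1,2)
    n=cv2.undistortPoints(uv,np.array(c['intrinsics'],float),np.array(c['dist_coeffs'],float)).reshape(-1,2)
    d=np.c_[n,np.ones(len(n))]@np.array(c['rotation']).T; o=np.array(c['origin'])
    return o+d*((z-o[2])/d[:,2])[:,None]
E
python3 - <<'E'
from h import *
a=shot('top','t1.png');b=shot('scene','s1.png')
for c in(a,b): print(c['origin'],c['rotation'],c['intrinsics'])
print(telemetry.get_obs())
E
```

```text
[0.40049011 0.03856641 0.93426762] [-2.95426115  0.01557137 -1.59179165] [[460.62507404   0.         323.4279965 ]
 [  0.         460.62507404 201.58916777]
 [  0.           0.           1.        ]]
[ 1.00267272 -0.07770852  0.74641717] [-2.56022099e+00  2.86443292e-04  1.28988891e+00] [[392.88305675   0.         325.88893971]
 [  0.         392.88305675 199.3535305 ]
 [  0.           0.           1.        ]]
{'time_s': 0.1, 'qpos': array([ 1.13039402e+00,  3.00440701e-01,  1.52149518e+00, -4.01572217e-05,
        1.32072979e+00, -6.65828974e-02]), 'joint_vel': array([ 0.0005784 , -0.00118458, -0.00180155,  0.00079525, -0.00214311,
        0.00114369]), 'tau': array([ 1.21415537e-04, -5.32639289e+01, -3.53286374e+01,  7.09256739e-02,
        2.34449934e-02, -3.78789139e-05]), 'ee_pos': array([0.20074882, 0.51180185, 0.20493935]), 'eef_rot': array([-3.14051942e+00, -3.25807764e-05,  2.76778318e+00]), 'force': array([0.69076969, 0.04780457, 0.00485497]), 'moment': array([-0.00105174, -0.05248855, -0.0350443 ]), 'grip_force': 0.0, 'grip_width': 0.09403236768746144}
```

View pics/t1.png

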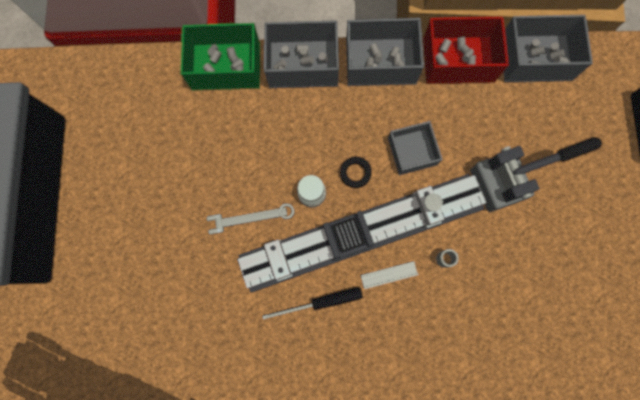

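View pics/s1.png

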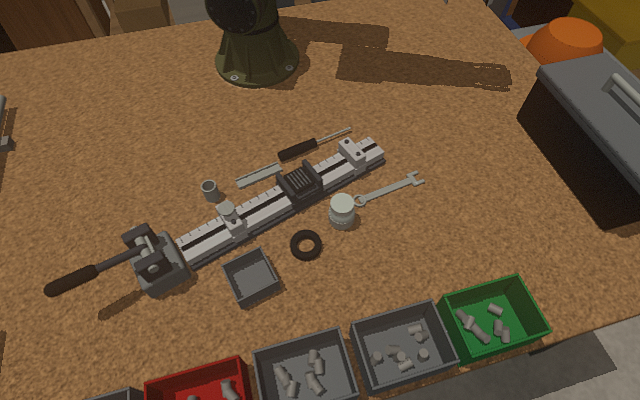

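The top view shows the carriage at about (349,235). The marked stop (disc) is at (431,203) on the shear-head side, and the plain stop is at (277,260). In the scene view the carriage is at (300,182) and the disc at (226,208). `rotation` is given as roll, pitch, yaw, so I'll convert it.

```bash
sed -i "s/^import numpy.*/&\nfrom scipy.spatial.transform import Rotation as Ro/; s/np.array(c\['rotation'\]).T/Ro.from_euler('xyz',c['rotation']).as_matrix().T/" h.py
python3 - <<'E'
from h import *
a=optics.camera('top');b=optics.camera('scene')
A=cv2.cvtColor(a['pixels'],cv2.COLOR_RGB2BGR)[160:300,230:490];B=cv2.cvtColor(b['pixels'],cv2.COLOR_RGB2BGR)[130:270,170:390]
cv2.imwrite('pics/t2.png',cv2.resize(A,None,fx=3,fy=3,interpolation=cv2.INTER_CUBIC))
cv2.imwrite('pics/s2.png',cv2.resize(B,None,fx=3.5,fy=3.5,interpolation=cv2.INTER_CUBIC))
print(pt(a,[[349,235]],.058),pt(b,[[300,182]],.058),pt(a,[[432,203]],.092),pt(b,[[226,208]],.092))
E
```

```text
[[0.50079088 0.00127722 0.058     ]] [[0.50937611 0.00623297 0.058     ]] [[ 0.55291504 -0.15308373  0.092     ]] [[ 0.55451118 -0.15294532  0.092     ]]
```

View pics/t2.png

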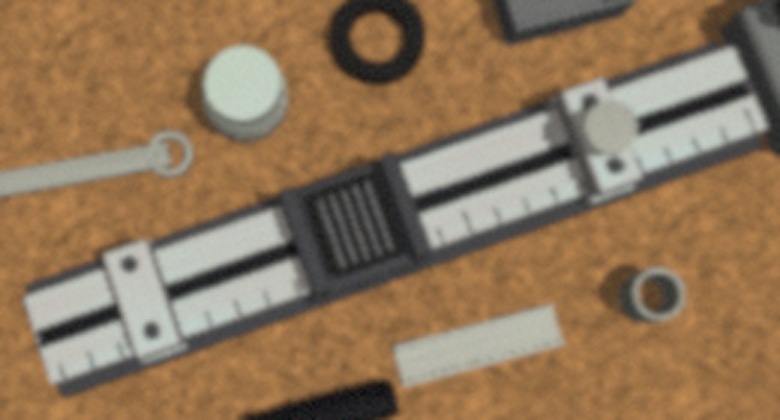

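View pics/s2.png

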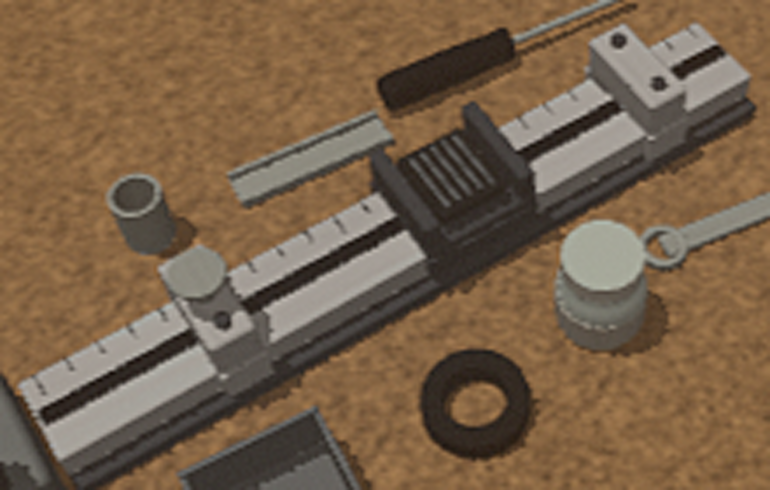

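In the crops, the pad centre is at top (347.3,235.3) and scene (298.9,180). The disc centre is at top (433.3,202) and scene (226.3,208), and the rail's far top edge runs from (238.3,257.7) to (475,175).

Run:
```python
from h import *
a=optics.camera('top');b=optics.camera('scene')
T=lambda p,z:pt(a,np.array(p)/3+[230,160],z)
S=lambda p,z:pt(b,np.array(p)/3.5+[170,130],z)
P=T([[352,226]],.058)[0];P2=S([[451,175]],.058)[0];D=T([[610,126]],.092)[0];D2=S([[197,273]],.092)[0]
Q=T([[143,298]],.067)[0];Q2=S([[636,66]],.067)[0]
print(P,P2,D,D2,Q,Q2)
for e in (T([[25,293],[735,45]],.034),T([[55,383],[765,147]],.034),S([[72,460],[748,80]],.034),S([[20,383],[695,25]],.034)):
    v=e[0]-e[1]; 
    if v[1]<0:v=-v
    print(e.round(4).tolist(),np.degrees(np.arctan2(v[1],v[0])),np.linalg.norm(v))
for d,q in((D,Q),(D2,Q2),(D,P),(D2,P2)): v=q-d; print(np.degrees(np.arctan2(v[1],v[0])),np.linalg.norm(v[:2]))
```

```text
[0.50022528 0.00447564 0.058     ] [0.50350349 0.00514834 0.058     ] [ 0.55474207 -0.15567894  0.092     ] [ 0.55466705 -0.1524053   0.092     ] [0.45696609 0.13677343 0.067     ] [0.45861856 0.13982588 0.067     ]
[[0.464, 0.2175, 0.034], [0.6184, -0.2562, 0.034]] 108.058332252968 0.49825170162534765
[[0.4059, 0.1974, 0.034], [0.5488, -0.2703, 0.034]] 106.99242854896562 0.4890711479768275
[[0.6194, -0.2444, 0.034], [0.4648, 0.2189, 0.034]] 108.45272863276365 0.4884227959289681
[[0.5618, -0.2689, 0.034], [0.4082, 0.2012, 0.034]] 108.09036244061654 0.49449708089741595
108.48639454774255 0.3083642774990857
108.1942967415044 0.30761075029020724
108.79862631795108 0.1691791048495828
107.99055216214478 0.16565282851932536
```

Call:
carry_out --plan '[[[0,0,0,0,0,0.11,0],[0,0,0,0,0,0.11,0],[0,0,0,0,0,0.11,0],[0,0,0,0,0,0.11,0],[0,0,0,0,0,0.11,0],[0,0,0,0,0,0.11,0],[0,0,0,0,0,0.11,0],[0,0,0,0,0,0.11,0],[-35,8,0,0,0,0,0],[-35,8,0,0,0,0,0],[-35,8,0,0,0,0,0],[-35,8,0,0,0,0,0],[-35,8,0,0,0,0,0],[-35,8,0,0,0,0,0],[-35,8,0,0,0,0,0],[-35,8,0,0,0,0,0],[-35,8,0,0,0,0,0],[-35,8,0,0,0,0,0],[-35,8,0,0,0,0,0],[-35,8,0,0,0,0,0]]]'

```text
time_s: 1.97
ee_pos: [0.4236, 0.1412, 0.2056]
eef_rot: [3.141, 0.0, 1.888]
force: [-0.3, 0.2, -0.8]
grip_width: 0.0003
grip_force: 0.0
```

Call:
carry_out --plan '[[[-31,7,0,0,0,0,0],[-31,7,0,0,0,0,0],[-31,7,0,0,0,0,0],[-31,7,0,0,0,0,0],[-30,8,0,0,0,0,0],[0,0,30,0,0,0,0],[0,0,30,0,0,0,0],[0,0,30,0,0,0,0],[0,0,25,0,0,0,0],[0,0,0,0,0,0,0],[0,0,0,0,0,0,0]]]'

```text
time_s: 2.88
ee_pos: [0.5049, 0.0078, 0.0904]
eef_rot: [-3.14, -0.001, 1.888]
force: [0.1, 0.5, 1.1]
grip_width: 0.0007
grip_force: 0.0
```

Run:
```python
from h import *
b=optics.camera('scene');print(telemetry.get_obs()['ee_pos'],telemetry.get_obs()['force'])
B=cv2.cvtColor(b['pixels'],cv2.COLOR_RGB2BGR)[100:240,200:400]
cv2.imwrite('pics/s3.png',cv2.resize(B,None,fx=4,fy=4,interpolation=cv2.INTER_CUBIC))
```

```text
[0.50569556 0.00775926 0.09162078] [-0.63595006  0.19368647  0.64078825]
```

View pics/s3.png

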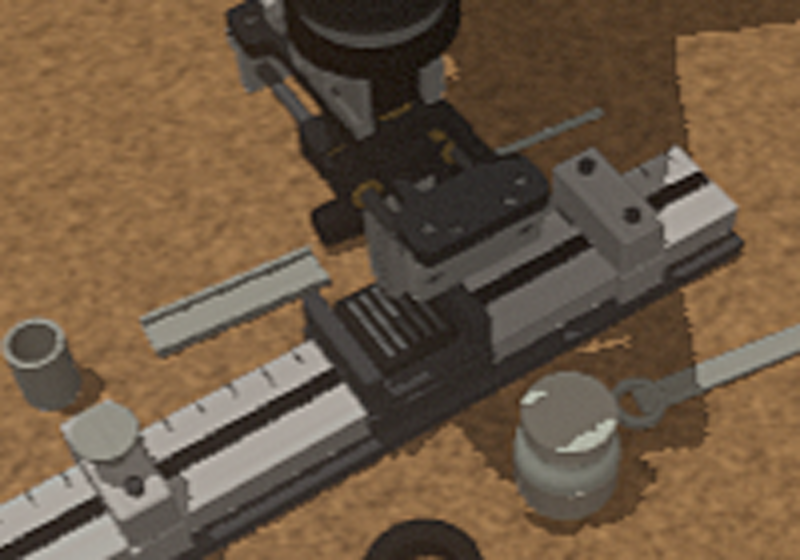

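The fingers show as a dark and grey block over the pad's far half, at roughly (365–550, 170–300) in the crop. I'll project the known TCP and tool axes to make sense of the shape.

Run:
```python
from h import *
b=optics.camera('scene');o=telemetry.get_obs();p=o['ee_pos'];R=Ro.from_euler('xyz',o['eef_rot']).as_matrix()
L=np.array([[0,0,0],[0,0,-19],[0,0,-97],[-8,0,0],[8,0,0],[0,12,0],[0,-12,0],[37,88,-97],[-37,88,-97],[37,-88,-97],[-37,-88,-97]])/1e3
Rc=Ro.from_euler('xyz',b['rotation']).as_matrix().T
uv,_=cv2.projectPoints(p+L@R.T,cv2.Rodrigues(Rc)[0],-Rc@np.array(b['origin']),np.array(b['intrinsics']),np.array(b['dist_coeffs']))
uv=uv.reshape(-1,2);img=cv2.cvtColor(b['pixels'],cv2.COLOR_RGB2BGR)[60:240,200:400]
img=cv2.resize(img,None,fx=3.3,fy=3.3,interpolation=cv2.INTER_CUBIC)
for i,q in enumerate((uv-[200,60])*3.3):
    q=tuple(int(x) for x in q);cv2.circle(img,q,3,(0,0,255),-1);cv2.putText(img,str(i),q,0,.45,(0,255,255),1)
cv2.imwrite('pics/s4.png',img)
```

```text
(no output)
```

View pics/s4.png

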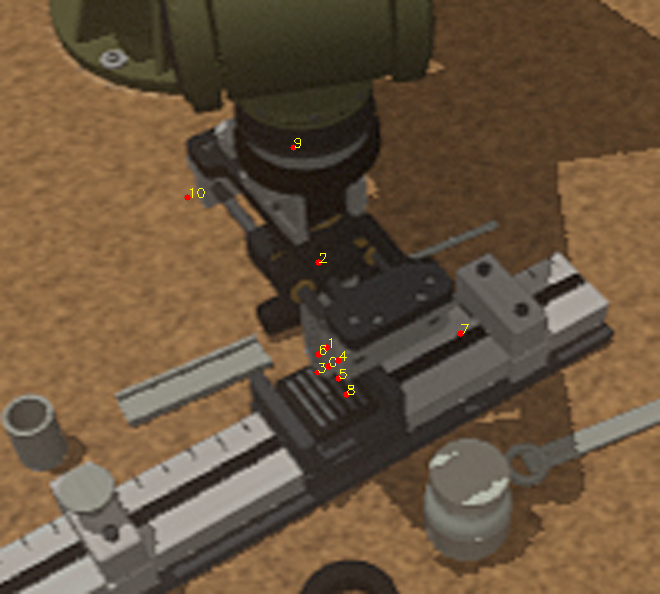

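Call:
carry_out --plan '[[[0,0,15,0,0,0,0],[0,0,10,0,0,0,0],[0,0,4,0,0,0,0],[0,0,1,0,0,0,0],[0,0,1,0,0,0,0],[0,0,1,0,0,0,0],[0,0,1,0,0,0,0],[0,0,0,0,0,0,0],[0,0,0,0,0,0,0]]]'

```text
time_s: 3.73
ee_pos: [0.5059, 0.0078, 0.0582]
eef_rot: [3.14, 0.001, 1.888]
force: [2.4, 1.5, 5.3]
grip_width: 0.0005
grip_force: 2.6
```

Call:
carry_out --plan '[[[0,0,1,0,0,0,0],[0,0,1,0,0,0,0],[0,0,1,0,0,0,0],[0,0,1,0,0,0,0],[0,0,0,0,0,0,0],[0,0,0,0,0,0,0]]]'

```text
time_s: 4.23
ee_pos: [0.5074, 0.008, 0.0552]
eef_rot: [3.136, 0.002, 1.888]
force: [6.8, 3.5, 9.8]
grip_width: 0.0002
grip_force: 5.6
```

Call:
carry_out --plan '[[[0,0,1,0,0,0,0],[0,0,0,0,0,0,0],[-1,0,0,0,0,0,0],[-2,0,0,0,0,0,0],[-2,0,0,0,0,0,0],[-2,0,0,0,0,0,0],[-2,0,0,0,0,0,0],[-2,0,0,0,0,0,0],[-2,0,0,0,0,0,0]]]'

```text
time_s: 4.98
ee_pos: [0.5119, -0.0045, 0.0545]
eef_rot: [3.135, 0.002, 1.888]
force: [8.8, 4.5, 11.7]
grip_width: 0.0004
grip_force: 6.1
```

Run:
```python
from h import *
b=optics.camera('scene');o=telemetry.get_obs();print(o['ee_pos'],o['force'])
B=cv2.cvtColor(b['pixels'],cv2.COLOR_RGB2BGR)[100:240,200:400]
cv2.imwrite('pics/s5.png',cv2.resize(B,None,fx=4,fy=4,interpolation=cv2.INTER_CUBIC))
```

```text
[ 0.51197258 -0.00476809  0.05447896] [ 9.28914881  2.15034035 10.62334818]
```

View pics/s5.png

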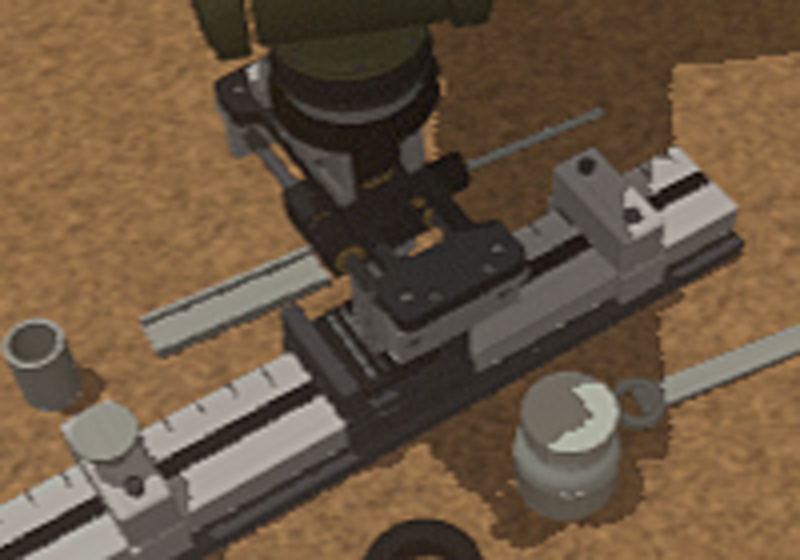

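The carriage is moving with the fingers: its cheek corner went from about (305,290) to (285,308). I'll keep going.

Call:
carry_out --plan '[[[-3,0,0,0,0,0,0],[-4,0,0,0,0,0,0],[-5,0,0,0,0,0,0],[-5,0,0,0,0,0,0],[-5,0,0,0,0,0,0],[-5,0,0,0,0,0,0],[-5,0,0,0,0,0,0],[-5,0,0,0,0,0,0],[-5,0,0,0,0,0,0],[-5,0,0,0,0,0,0],[-5,0,0,0,0,0,0],[-5,0,0,0,0,0,0],[-5,0,0,0,0,0,0],[-4,0,0,0,0,0,0],[-3,0,0,0,0,0,0],[-2,0,0,0,0,0,0],[-2,0,0,0,0,0,0],[0,0,0,0,0,0,0]]]'

```text
time_s: 6.53
ee_pos: [0.5348, -0.0743, 0.0546]
eef_rot: [3.135, 0.003, 1.888]
force: [9.2, 3.0, 10.7]
grip_width: 0.0005
grip_force: 6.3
```

Call:
carry_out --plan '[[[-2,0,0,0,0,0,0],[-2,0,0,0,0,0,0],[-2,0,0,0,0,0,0],[-2,0,0,0,0,0,0],[-2,0,0,0,0,0,0],[-2,0,0,0,0,0,0],[-2,0,0,0,0,0,0],[-2,0,0,0,0,0,0],[-2,0,0,0,0,0,0],[-1,0,0,0,0,0,0],[-1,0,0,0,0,0,0],[0,0,0,0,0,0,0]]]'

```text
time_s: 7.53
ee_pos: [0.541, -0.0931, 0.0547]
eef_rot: [3.135, 0.003, 1.888]
force: [10.6, 3.3, 11.6]
grip_width: 0.0004
grip_force: 6.3
```

Call:
carry_out --plan '[[[-1,0,0,0,0,0,0],[-1,0,0,0,0,0,0],[-1,0,0,0,0,0,0],[-1,0,0,0,0,0,0],[-1,0,0,0,0,0,0],[0,0,0,0,0,0,0]]]'

```text
time_s: 8.03
ee_pos: [0.5425, -0.0978, 0.0547]
eef_rot: [3.135, 0.003, 1.888]
force: [10.1, 3.7, 12.5]
grip_width: 0.0006
grip_force: 6.4
```

Call:
carry_out --plan '[[[-1,0,0,0,0,0,0],[-1,0,0,0,0,0,0],[-1,0,0,0,0,0,0],[-1,0,0,0,0,0,0],[0,0,0,0,0,0,0]]]'

```text
time_s: 8.45
ee_pos: [0.5422, -0.101, 0.0537]
eef_rot: [3.139, 0.0, 1.888]
force: [3.9, 6.5, 10.1]
grip_width: 0.0004
grip_force: 5.2
```

Run:
```python
from h import *
b=optics.camera('scene');o=telemetry.get_obs();print(o['ee_pos'],o['force'])
B=cv2.cvtColor(b['pixels'],cv2.COLOR_RGB2BGR)[120:240,180:340]
cv2.imwrite('pics/s6.png',cv2.resize(B,None,fx=5,fy=5,interpolation=cv2.INTER_CUBIC))
```

```text
[ 0.54218197 -0.10097362  0.05367538] [3.08845249 5.01259739 9.72344165]
```

View pics/s6.png

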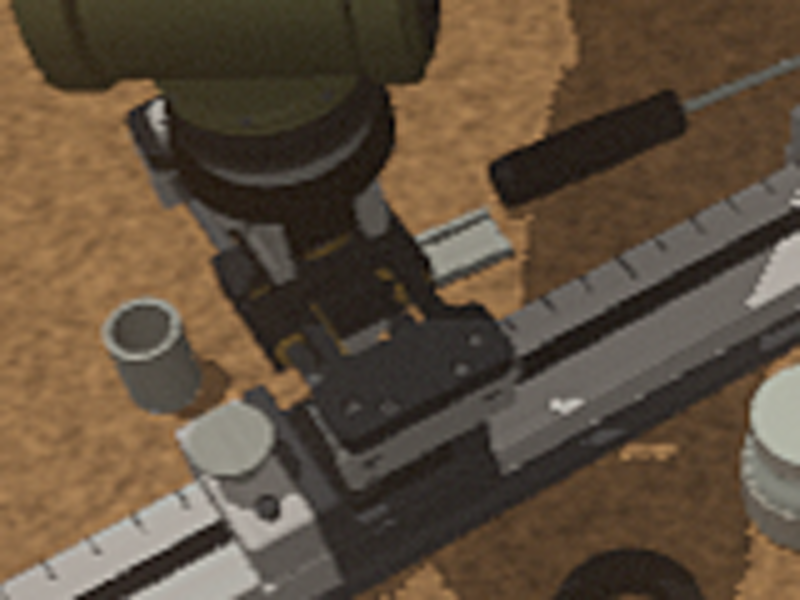

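The carriage's cheek is flush with the stop block at about (300,480). The force along the rail has risen to 5 N, which means contact. I'll add a little more push, then lift straight up.

Call:
carry_out --plan '[[[-1,0,0,0,0,0,0],[-1,0,0,0,0,0,0],[0,0,0,0,0,0,0],[0,0,-2,0,0,0,0],[0,0,-2,0,0,0,0],[0,0,-2,0,0,0,0],[0,0,-2,0,0,0,0],[0,0,-4,0,0,0,0],[0,0,-10,0,0,0,0],[0,0,-20,0,0,0,0],[0,0,-30,0,0,0,0],[0,0,-30,0,0,0,0],[20,0,-20,0,0,0,0],[35,0,0,0,0,0,0],[35,0,0,0,0,0,0],[35,0,0,0,0,0,0],[35,0,0,0,0,0,0],[35,0,0,0,0,0,0],[35,0,0,0,0,0,0],[0,0,0,0,0,0,0]]]'

```text
time_s: 10.17
ee_pos: [0.4684, 0.1192, 0.1753]
eef_rot: [3.141, -0.001, 1.892]
force: [-0.0, 0.7, -0.5]
grip_width: 0.0003
grip_force: 0.0
```

Run:
```python
from h import *
a=optics.camera('top');b=optics.camera('scene');o=telemetry.get_obs();print(o['ee_pos'],o['force'],o['time_s'])
A=cv2.cvtColor(a['pixels'],cv2.COLOR_RGB2BGR)[160:290,340:500];B=cv2.cvtColor(b['pixels'],cv2.COLOR_RGB2BGR)[130:260,170:330]
cv2.imwrite('pics/e.png',cv2.resize(np.hstack([A,B]),None,fx=2.5,fy=2.5,interpolation=cv2.INTER_CUBIC))
```

```text
[0.46982831 0.11587858 0.1751682 ] [ 0.15052156 -0.44070676 -0.38758615] 10.2667
```

View pics/e.png

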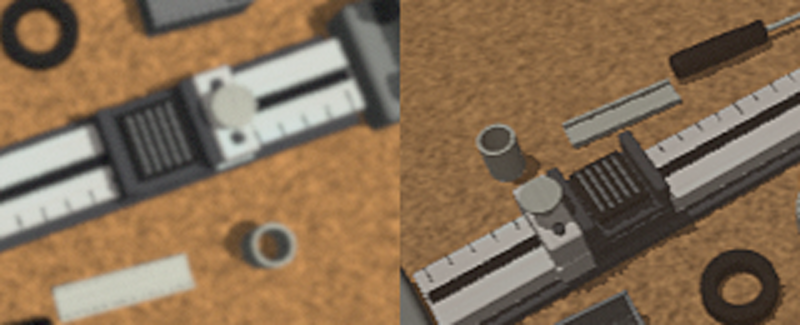

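Both views show the carriage flush against the marked stop, at about (207,120) on the left and (575,215) on the right. The pad is up and the arm is clear of everything.

```bash
python3 -c "
from station import ctrl; print(ctrl.hand_in())"
```

```text
the job is handed in; nothing more can be done
None
```

The carriage is right up against the marked stop, pushed there with its pad held down; the pad has sprung back up, the arm is clear, and the job was handed in at about 10 s.

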